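# Find the softest sprung heel and flip its ticket down

### The arm

A 6-joint arm with a two-finger parallel gripper is mounted at the origin on the work surface. World frame = base frame: x ahead of the robot, y to its left, z up, the work surface at z = 0. Lengths are in m, angles in rad, forces in N, time in s.
With the tool pointing down it reaches from about 0.3 to 0.875 m from the base axis. Payload 6.4 kg.
Tool frame: the origin (TCP) lies on the mounting face of the last link; the fingertips stand 173 mm ahead of it and the grasp point (between the pads) lies 155 mm ahead of it (ctrl.grip_point_offset is the distance from the TCP to the grasp point, in m); z points along the fingers, y is the line along which they close (so a half turn about z gives the same grasp; the last joint's range is limited). The gripper opens to 85 mm and grips with 20 to 120 N. Pads are 22 mm wide; open, the fingers measure 114 mm over their backs; the gripper's body (76 mm by 85 mm) begins 54 mm behind the grasp point. The pads swing forward as they close: fully open they stand 13 mm farther back than shut.
Start: joints at [1.119, 0.181, 1.607, -0, 1.354, -0.206], TCP at [0.14, 0.558, 0.405] pointing down, gripper open.
Joint ranges: [-2.99, 2.99], [-0.89, 2.07], [0.3, 2.58], [-1.14, 4.28], [0, 2.63], [-3.12, 3.12]. Speed limits (rad/s): [2.57, 2.57, 3.01, 3.14, 3.14, 3.14].

### API

Orientations are given as a unit quaternion [w, x, y, z].
In Python, from bench import status, imaging, ctrl, models gives the robot as it stands.
- The arm moves only by the tool send_rows, never from a script. Its argument "commands" is a list that holds one entry, the list of rows, each a list of 6 numbers: the shift along the tool's x, y, z normalised to -1 to 1, where 1 is 3 cm, then the turn, a rotation vector about the tool's x, y, z normalised to -1 to 1, where 1 is 0.1 rad. A call has 1 to 8 rows; each row shifts and turns the commanded pose from where the row before left it, along the tool's axes as they then stand; what a row does not reach is not made up. A row lasts 1/12 s, in which the tool goes at most 41.7 mm and 7.16 degrees, less where a joint would pass 70% of its speed; a pose out of reach is approached as far as the arm can. A call with a number of a shift or a turn outside -1 to 1 is refused whole. A call with a gripper value outside its range is refused whole. "jaw" is the opening, from 0 (shut) to 1 (fully open), set as the call begins (left out, the last holds). The fingers move at their own pace and stop on an object; the grip force is fixed at half the most. Time passes only in rows, so rows that do not move let the fingers close. It gives the time, the measured TCP pose, the force, the opening and the grip force at its end, in the units of the state.
- status.get_obs(): the state, without advancing time (a new reading comes with each control period).
- imaging.camera(name): name is "side" or "top"; returns a dict with "image" (384x512x3 uint8, blue, green, red), "depth" (384x512 float32, m along the optical axis (not along the pixel's ray), 0 where there is no reading), "mtx" (3x3 intrinsics, pixels), "k1" (the pictures are not rectified: a ray, as slopes to the right and down, at radius r is drawn at 1 + k1 r^2 times it, then the intrinsics apply), "pose" (4x4, takes a point from camera to world coordinates). Camera axes: x right, y down, z forward; pixel columns grow to the right and rows downward; lengths in m; the calibration is good to about 2 mm. A picture is of the moment at which its call begins.
- ctrl.hand_in(): hands the job in; it is judged then, once.
Trained networks look in a picture, given as the dict that the camera call returned (one of the last four; its "shot" number tells which), for a name from the list of things; names that differ only in an ending like _2 or _b are one class to them, and where a whole thing is asked for, a point or a joint stands for the part that bears it (a point fixed in the world has none). Each returns a list of dicts, best first, with "confidence" (0 to 1); they miss things now and then, are a little off and sometimes report something else, mostly with a low value. They report only what shows in the picture. A call takes as long as a camera call. They do not tell look-alikes from the thing itself.
- models.recognise(picture, name): "centre" ([column, row] in pixels, amid what is visible of it).
- models.regions_of(picture, name): "region" (384x512 bool, what is visible of it) and "centre" ([column, row] in pixels, amid what is visible of it).
The state is a dict: "time_s": time; "q": joint angles; "dq": joint speeds; "joint_efforts": joint torques, N m; "eef_pos": TCP position; "eef_rot": TCP orientation; "wrist_force": force on the tool from outside, world axes, zero at the start; "torque": the same for the moment, N m; "opening": opening from 0.0 (shut) to 1.0 (fully open); "grasp_force": force on a finger pad.
Only numpy, scipy, OpenCV 4.12 (cv2) and the standard library are available. Lean on these libraries where they do the work, as an engineer would, in place of code of your own. Each camera call takes 0.05 s, during which the arm holds its last target. There are 200 camera calls.

### The job

Three sprung shoe-heel samples stand in a row on the white cutting sheet. Working along the row from the robot's left to its right, press each black heel pad about half way down with the fingertips to feel which spring is the softest, then push the yellow ticket on that softest sample down flat, leaving the other two tickets up. Do not pick up, tip or push the stands out of place, and leave everything else on the bench where it is.

Things in the scene. Friction and masses are not known exactly. Their poses are not given: they have to be found in the camera images.
- sheet: white plastic cutting sheet, 340 x 640 x 8 mm, fixed on the bench; origin at the centre of its underside, long side along its y. The three stands, the marker, the tack tin and the awl lie on it.
- stand_a: sprung-heel sample stand, loose, 1.3 kg; all three look alike and any of them may stand left, middle or right (left is the robot's left, +y; neighbours about 185 mm apart). Grey steel base 166 mm (x) x 88 mm (y) x 15 mm; origin at the underside, 2 mm from its centre, z up. Its x axis runs from the ticket (at -x, nearer the robot) to the heel pad (at +x). The pad's centre is 40 mm along +x, the ticket's hinge 30 mm along -x and 21 mm up.
- heel_a (a joint): how far this stand's heel pad is pressed down, in m: 0 free, 0.012 at its stop; the spring brings it back up. Each needs about 1 N to start, then one of the springs takes about 0.4, one 0.85 and one 1.6 N per mm; which pad has which cannot be seen, and the stands change places from start to start.
- heel_a_top (a point): centre of the flat black top of the heel pad (D-shaped, 60 x 63 mm), 72 mm above the stand's underside when free; moves with the pad.
- tag_a (a joint): angle of this stand's ticket about its hinge (along the stand's y), in rad: 0 is raised 50 degrees from level, its free edge to the -x side of the hinge; grows as it is pushed down, the edge swinging further to -x; 0.873 is flat, level on its rest. It starts between 0 and 0.15 and stays where it is left (stiff hinge, under 1 N at the edge, no spring).
- tag_a_edge (a point): middle of the free edge of the yellow ticket (45 mm long, 36 mm wide, 4 mm thick), 47 mm from the hinge axis. Flat, its upper face is 25 mm above the stand's underside. Pushed straight down on the edge it may jam by friction: push the upper face (towards the pad) down and over to -x, following its swing. The face lies 4 mm off the hinge axis.
- stand_b: sprung-heel sample stand, loose, 1.3 kg; all three look alike and any of them may stand left, middle or right (left is the robot's left, +y; neighbours about 185 mm apart). Grey steel base 166 mm (x) x 88 mm (y) x 15 mm; origin at the underside, 2 mm from its centre, z up. Its x axis runs from the ticket (at -x, nearer the robot) to the heel pad (at +x). The pad's centre is 40 mm along +x, the ticket's hinge 30 mm along -x and 21 mm up.
- heel_b (a joint): how far this stand's heel pad is pressed down, in m: 0 free, 0.012 at its stop; the spring brings it back up. Each needs about 1 N to start, then one of the springs takes about 0.4, one 0.85 and one 1.6 N per mm; which pad has which cannot be seen, and the stands change places from start to start.
- heel_b_top (a point): centre of the flat black top of the heel pad (D-shaped, 60 x 63 mm), 72 mm above the stand's underside when free; moves with the pad.
- tag_b (a joint): angle of this stand's ticket about its hinge (along the stand's y), in rad: 0 is raised 50 degrees from level, its free edge to the -x side of the hinge; grows as it is pushed down, the edge swinging further to -x; 0.873 is flat, level on its rest. It starts between 0 and 0.15 and stays where it is left (stiff hinge, under 1 N at the edge, no spring).
- tag_b_edge (a point): middle of the free edge of the yellow ticket (45 mm long, 36 mm wide, 4 mm thick), 47 mm from the hinge axis. Flat, its upper face is 25 mm above the stand's underside. Pushed straight down on the edge it may jam by friction: push the upper face (towards the pad) down and over to -x, following its swing. The face lies 4 mm off the hinge axis.
- stand_c: sprung-heel sample stand, loose, 1.3 kg; all three look alike and any of them may stand left, middle or right (left is the robot's left, +y; neighbours about 185 mm apart). Grey steel base 166 mm (x) x 88 mm (y) x 15 mm; origin at the underside, 2 mm from its centre, z up. Its x axis runs from the ticket (at -x, nearer the robot) to the heel pad (at +x). The pad's centre is 40 mm along +x, the ticket's hinge 30 mm along -x and 21 mm up.
- heel_c (a joint): how far this stand's heel pad is pressed down, in m: 0 free, 0.012 at its stop; the spring brings it back up. Each needs about 1 N to start, then one of the springs takes about 0.4, one 0.85 and one 1.6 N per mm; which pad has which cannot be seen, and the stands change places from start to start.
- heel_c_top (a point): centre of the flat black top of the heel pad (D-shaped, 60 x 63 mm), 72 mm above the stand's underside when free; moves with the pad.
- tag_c (a joint): angle of this stand's ticket about its hinge (along the stand's y), in rad: 0 is raised 50 degrees from level, its free edge to the -x side of the hinge; grows as it is pushed down, the edge swinging further to -x; 0.873 is flat, level on its rest. It starts between 0 and 0.15 and stays where it is left (stiff hinge, under 1 N at the edge, no spring).
- tag_c_edge (a point): middle of the free edge of the yellow ticket (45 mm long, 36 mm wide, 4 mm thick), 47 mm from the hinge axis. Flat, its upper face is 25 mm above the stand's underside. Pushed straight down on the edge it may jam by friction: push the upper face (towards the pad) down and over to -x, following its swing. The face lies 4 mm off the hinge axis.
- marker: purple marker pen, 137 mm long, 14 mm thick, lying on the sheet between two stands; origin at its underside near the middle, along its x
- tack_tin: round tin with a red lid, 45 mm across, 30 mm high, on the sheet between two stands; origin at the centre of its underside
- awl: awl with a dark wooden handle, 150 mm long, 28 mm thick, lying on the sheet between two stands; origin under its middle, point towards its +x
- hammer: hammer, 270 mm long, lying on the bench left of the sheet
- glue_jar: amber glue jar with a black cap, 76 mm across, 100 mm high, left of the sheet; origin at the centre of its underside
- wood_last: tan wooden shoe last, 260 mm long, 100 mm high at the heel, standing right of the sheet
- heel_lifts: stack of four heel lifts, 62 mm across, 30 mm high, right of the sheet
Not all that is in view belongs to the job. Leave any green look-alike of the stand_c alone.

How it is judged:
By the outcome, as a careful person would: the job done as asked, in the order asked, and still so for the second after the job is handed in, with the robot touching nothing.
It also fails if it takes over 56 s, if anything falls off the work surface, if the arm or the gripper's body presses on something with over 40 N, if the wrist force passes 120 N, or if a joint passes its speed limit or range.

## Working session

There is one attempt and no reset: what is moved stays moved. The work goes in short steps, Python scripts to look and compute and a tool call to move; the robot and the scene stay as the last step left them, time stands still between calls to the robot, and variables do not carry over. Pictures are saved under pics/ and viewed, at most 10 in all, crops included, and the job is handed in when it is done.

Besides the shell and the picture viewer there is one more tool, called after ">>>" in YAML: its name, and indented under it one key for each argument. send_rows: Moves the arm, as the interface text tells. Its arguments: {"type":"object","properties":{"commands":{"type":"array"},"jaw":{"type":"number"}},"required":["commands"]}

```bash
mkdir -p pics; cat > h.py <<'E'
import numpy as np, cv2
from bench import status, imaging, ctrl, models
def px2w(p,uv,win=2):
    K=p["mtx"];u,v=uv;i,j=int(round(v)),int(round(u))
    d=p["depth"][max(i-win,0):i+win+1,max(j-win,0):j+win+1];d=np.median(d[d>0])
    x,y=(u-K[0,2])/K[0,0],(v-K[1,2])/K[1,1];a,b=x,y
    for _ in range(10):
        s=1+p["k1"]*(a*a+b*b);a,b=x/s,y/s
    return (p["pose"]@np.array([a*d,b*d,d,1]))[:3]
E
python3 - <<'E'
from h import *
o=status.get_obs();print({k:np.round(o[k],3) for k in("time_s","eef_pos","eef_rot","wrist_force","opening")})
for n in("top","side"):
    p=imaging.camera(n);cv2.imwrite(f"pics/{n}0.png",p["image"]);print(n,np.round(p["pose"],2).tolist())
    for t in("heel_a_top","tag_a_edge","stand_a"):
        for r in models.recognise(p,t): print(t,round(r["confidence"],2),np.round(r["centre"]),np.round(px2w(p,r["centre"]),3))
        if t!="tag_a_edge":continue
    for t in ("heel_a","tag_a"):
        for r in models.regions_of(p,t): print("reg",t,round(r["confidence"],2),np.round(r["centre"]),r["region"].sum(),np.round(px2w(p,r["centre"]),3))
E
```

```text
{'time_s': np.float64(0.0), 'eef_pos': array([0.14 , 0.558, 0.404]), 'eef_rot': array([-0.   ,  0.123,  0.992, -0.001]), 'wrist_force': array([-0.091,  0.596,  1.004]), 'opening': np.float64(0.999)}
top [[0.02, -1.0, 0.07, 0.35], [-1.0, -0.02, -0.0, 0.03], [0.0, -0.07, -1.0, 1.25], [0.0, 0.0, 0.0, 1.0]]
heel_a_top 0.72 [263. 150.] [ 0.563 -0.014  0.077]
tag_a_edge 0.55 [260. 177.] [ 0.477 -0.005  0.04 ]
tag_a_edge 0.36 [290. 197.] [ 0.411 -0.11   0.028]
stand_a 0.94 [207. 152.] [0.564 0.177 0.024]
stand_a 0.94 [318. 172.] [ 0.501 -0.208  0.021]
stand_a 0.8 [359. 262.] [ 0.193 -0.353  0.014]
stand_a 0.57 [261. 170.] [ 0.503 -0.011  0.02 ]
reg heel_a 0.87 [358. 255.] 315 [ 0.222 -0.33   0.071]
reg heel_a 0.65 [264. 158.] 282 [ 0.538 -0.017  0.078]
reg heel_a 0.64 [322. 153.] 273 [ 0.556 -0.208  0.078]
reg heel_a 0.63 [205. 142.] 302 [0.588 0.181 0.079]
reg tag_a 0.67 [255. 177.] 118 [0.476 0.012 0.042]
reg tag_a 0.66 [362. 271.] 154 [ 0.165 -0.359  0.03 ]
reg tag_a 0.48 [316. 179.] 111 [ 0.473 -0.197  0.042]
reg tag_a 0.25 [102. 188.] 583 [0.429 0.542 0.02 ]
reg tag_a 0.17 [211. 139.] 308 [0.597 0.159 0.078]
side [[0.94, -0.25, 0.23, 0.17], [-0.34, -0.71, 0.62, -0.74], [0.01, -0.66, -0.75, 0.99], [0.0, 0.0, 0.0, 1.0]]
heel_a_top 0.49 [276. 187.] [ 0.545 -0.013  0.079]
tag_a_edge 0.55 [253. 198.] [ 0.458 -0.009  0.051]
stand_a 0.97 [269. 200.] [ 0.517 -0.019  0.024]
stand_a 0.92 [290. 246.] [ 0.511 -0.216  0.021]
stand_a 0.86 [206. 318.] [ 0.194 -0.345  0.013]
stand_a 0.85 [260. 163.] [0.556 0.168 0.025]
reg heel_a 0.82 [301. 234.] 308 [ 0.54  -0.22   0.078]
reg heel_a 0.78 [277. 187.] 283 [ 0.548 -0.015  0.078]
reg heel_a 0.7 [269. 151.] 203 [0.592 0.167 0.081]
reg heel_a 0.65 [219. 306.] 473 [ 0.234 -0.35   0.072]
reg tag_a 0.73 [195. 328.] 158 [ 0.158 -0.368  0.032]
reg tag_a 0.59 [256. 194.] 38 [0.477 0.01  0.045]
reg tag_a 0.41 [248. 161.] 55 [0.503 0.168 0.056]
```

View pics/top0.png

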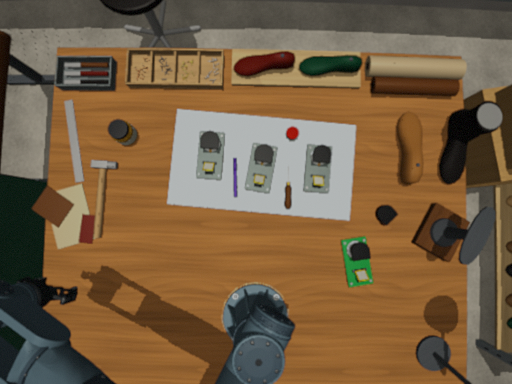

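View pics/side0.png

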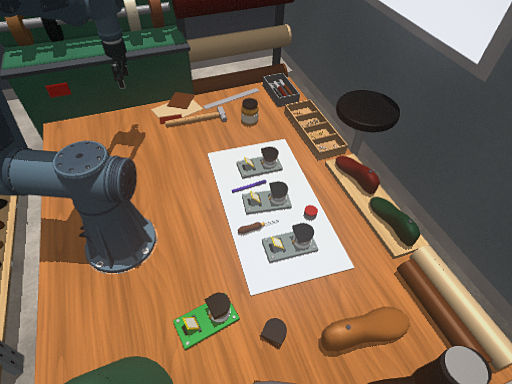

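The pictures show three grey stands: left (210,153), middle (262,167) and right (318,168) in the top view. The green look-alike is at (358,262), and the loose black lift at (386,214) could be mistaken for a pad. I choose the three grey ones on the white sheet, and will fit their poses from the depth.

```bash
cat >> h.py <<'E'
def cloud(p):
    K=p["mtx"];D=p["depth"];h,w=D.shape
    v,u=np.mgrid[:h,:w].astype(float);x=(u-K[0,2])/K[0,0];y=(v-K[1,2])/K[1,1];a,b=x,y
    for _ in range(10):
        s=1+p["k1"]*(a*a+b*b);a,b=x/s,y/s
    P=np.stack([a*D,b*D,D,np.ones_like(D)],-1)@p["pose"].T
    return P[...,:3]
E
python3 - <<'E'
from h import *
for n in("top","side"):
    p=imaging.camera(n);P=cloud(p);Q=P[p["depth"]>0]
    if n=="top":
        cv2.imwrite("pics/crop.png",cv2.resize(p["image"][120:220,165:360],(780,400),interpolation=cv2.INTER_CUBIC))
    hsv=cv2.cvtColor(p["image"],cv2.COLOR_BGR2HSV)[p["depth"]>0]
    sh=Q[(abs(Q[:,0]-.5)<.1)&(abs(Q[:,1]+.11)<.02)];print(n,"sheet z",np.median(sh[:,2]))
    for c in((.56,.175),(.515,-.012),(.51,-.21)):
        m=(np.hypot(Q[:,0]-c[0],Q[:,1]-c[1])<.105)&(abs(Q[:,1]-c[1])<.075)
        S=Q[m];H=hsv[m]
        pad=S[S[:,2]>.072];
        b=S[(S[:,2]>.016)&(S[:,2]<.030)]
        r=cv2.minAreaRect(b[:,:2].astype(np.float32)) if n=="top" else None
        pr=cv2.minAreaRect(pad[:,:2].astype(np.float32))
        print(" pad",len(pad),pad.mean(0).round(4),np.median(pad[:,2]).round(4),"rect",np.round(pr[0],3),np.round(pr[1],3),round(pr[2],1),"base",r and(np.round(r[0],3),np.round(r[1],3),round(r[2],1)))
        y=S[(H[:,0]>18)&(H[:,0]<35)&(H[:,1]>80)&(S[:,2]>.028)&(S[:,2]<.07)]
        if len(y):print("   yellow",len(y),y.mean(0).round(3),"z",y[:,2].min().round(3),y[:,2].max().round(3), "top", y[y[:,2]>y[:,2].max()-.006].mean(0).round(3))
E
```

```text
top sheet z 0.006600235158006895
 pad 296 [0.5931 0.1658 0.0782] 0.0783 rect [0.594 0.167] [0.06 0.06] 1.0 base (array([0.553, 0.168]), array([0.089, 0.166]), 86.9)
   yellow 51 [0.511 0.17  0.048] z 0.028 0.067 top [0.496 0.173 0.064]
 pad 303 [ 0.5516 -0.0154  0.0778] 0.0776 rect [ 0.554 -0.016] [0.063 0.06 ] 80.4 base (array([ 0.512, -0.009]), array([0.088, 0.166]), 80.7)
   yellow 55 [ 0.474 -0.003  0.048] z 0.029 0.066 top [0.458 0.002 0.064]
 pad 301 [ 0.5536 -0.2093  0.0779] 0.0778 rect [ 0.556 -0.21 ] [0.064 0.059] 85.4 base (array([ 0.514, -0.206]), array([0.089, 0.166]), 85.4)
   yellow 57 [ 0.473 -0.202  0.045] z 0.029 0.065 top [ 0.455 -0.202  0.06 ]
side sheet z 0.006666274134198846
 pad 170 [0.5909 0.1624 0.0799] 0.0802 rect [0.595 0.164] [0.064 0.06 ] 86.9 base None
   yellow 18 [0.507 0.16  0.051] z 0.034 0.069 top [0.494 0.167 0.065]
 pad 220 [ 0.55   -0.0177  0.0797] 0.0798 rect [ 0.553 -0.016] [0.065 0.058] 81.4 base None
   yellow 26 [ 0.468 -0.01   0.051] z 0.032 0.068 top [ 0.455 -0.002  0.065]
 pad 292 [ 0.5512 -0.2132  0.0779] 0.0779 rect [ 0.555 -0.213] [0.062 0.061] 86.4 base None
   yellow 42 [ 0.465 -0.209  0.049] z 0.03 0.063 top [ 0.453 -0.204  0.061]
```

View pics/crop.png

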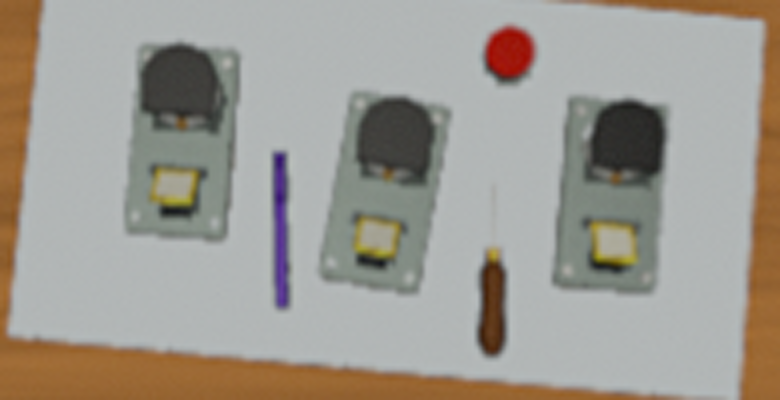

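The crop confirms three grey stands with raised yellow tickets. In top-view pixels the pads are at about (210,141), (263,152) and (322,153). Pad tops are near z 0.080, and the stands have yaws of about -3, -9 and -5 degrees. The heights and sizes match the description, so I start moving towards the left pad.

>>> send_rows:
  commands:
    - [[-1,-0.5,0,0,0,0],[-1,-0.5,0,0,0,0],[-1,-0.5,0,0,0,0],[-1,-0.5,0.2,0,0,0],[-1,-0.5,0.2,0,0,0],[-1,-0.5,0.2,0,0,0],[-1,-0.5,0.2,0,0,0],[-1,-0.5,0.2,0,0,0]]
  jaw: 0

```text
time_s: 1.37
eef_pos: [0.3445, 0.3817, 0.3747]
eef_rot: [0.0, 0.123, 0.992, 0.0]
wrist_force: [0.4, 1.8, -0.1]
opening: -0.002
grasp_force: 0.0
```

>>> send_rows:
  commands:
    - [[-1,-0.5,0.2,0,0,0],[-1,-0.5,0.2,0,0,0],[-1,-0.5,0.2,0,0,0],[-1,-0.5,0.3,0,0,0],[-1,-0.5,0.3,0,0,0],[-1,-0.5,0.3,0,0,0],[-1,-0.5,0.3,0,0,0],[-1,-0.5,0.3,0,0,0]]

```text
time_s: 2.03
eef_pos: [0.5482, 0.2068, 0.3114]
eef_rot: [0.0, 0.123, 0.992, 0.0]
wrist_force: [0.7, 0.8, 0.1]
opening: 0.001
grasp_force: 0.0
```

```bash
cat > to.py <<'E'
import sys
from h import *
from scipy.spatial.transform import Rotation as R
o=status.get_obs();q=np.array(o["eef_rot"]);r=R.from_quat(q[[1,2,3,0]])
for a in sys.argv[1:]:
    t=np.array(eval(a),float)
    print(a,"units:",(r.inv().apply(t-o["eef_pos"])/.03).round(2))
print("t",round(o["time_s"],2),np.round(o["eef_pos"],4),"R",r.as_matrix().round(3).tolist(),"F",np.round(o["wrist_force"],2),o["opening"])
E
python3 to.py "(.594,.166,.285)"
```

```text
(.594,.166,.285) units: [-1.81 -0.95  0.88]
t 2.03 [0.5482 0.2068 0.3114] R [[-0.97, 0.243, 0.0], [0.243, 0.97, 0.0], [-0.0, 0.0, -1.0]] F [0.71 0.83 0.05] 0.000787657407425672
```

>>> send_rows:
  commands:
    - [[-0.9,-0.48,0.45,0,0,0],[-0.9,-0.48,0.45,0,0,0],[0,0,0.3,0,0,-0.8],[0,0,0.3,0,0,-0.8],[0,0,0,0,0,0],[0,0,0,0,0,0]]

```text
time_s: 2.53
eef_pos: [0.5922, 0.167, 0.2661]
eef_rot: [-0.001, 0.044, 0.999, -0.0]
wrist_force: [0.1, 0.6, -0.8]
opening: -0.002
grasp_force: 0.0
```

```bash
python3 to.py "(.594,.166,.255)"; python3 - <<'E'
from h import *
for _ in range(4): imaging.camera("side"); print(np.round(status.get_obs()["wrist_force"],2))
E
```

```text
(.594,.166,.255) units: [-0.06 -0.03  0.37]
t 2.53 [0.5922 0.167  0.2661] R [[-0.996, 0.088, -0.001], [0.088, 0.996, -0.0], [0.001, -0.0, -1.0]] F [ 0.06  0.62 -0.82] -0.0020636512402037836
[ 0.09  0.28 -0.35]
[ 0.18 -0.3   0.47]
[ 0.67  0.89 -0.01]
[0.39 0.31 0.28]
```

>>> send_rows:
  commands:
    - [[0,0,0.2,0,0,0],[0,0,0.2,0,0,0],[0,0,0.1,0,0,0],[0,0,0,0,0,0]]

```text
time_s: 3.07
eef_pos: [0.5923, 0.1672, 0.2509]
eef_rot: [-0.0, 0.043, 0.999, 0.0]
wrist_force: [-1.0, 0.8, 2.0]
opening: -0.001
grasp_force: 1.0
```

```bash
cat > f.py <<'E'
from h import *
F=[]
for _ in range(6): imaging.camera("side");o=status.get_obs();F.append(o["wrist_force"])
print("t",round(o["time_s"],2),"tip z",round(o["eef_pos"][2]-.173,4),"F",np.mean(F,0).round(2),"sd",np.std(F,0).round(2))
E
python3 f.py
```

```text
t 3.37 tip z 0.0788 F [-1.25  0.42  2.19] sd [0.4  0.75 0.5 ]
```

>>> send_rows:
  commands:
    - [[0,0,0.1,0,0,0],[0,0,0.05,0,0,0],[0,0,0,0,0,0]]

```text
time_s: 3.62
eef_pos: [0.5926, 0.1671, 0.2471]
eef_rot: [0.0, 0.043, 0.999, 0.0]
wrist_force: [-0.3, 0.6, 4.6]
opening: 0.001
grasp_force: 1.8
```

```bash
python3 f.py
```

```text
t 3.92 tip z 0.0744 F [-0.16  0.68  3.54] sd [0.61 0.42 0.29]
```

>>> send_rows:
  commands:
    - [[0,0,0.03,0,0,0],[0,0,0,0,0,0],[0,0,0,0,0,0]]

```text
time_s: 4.17
eef_pos: [0.5926, 0.1671, 0.2464]
eef_rot: [0.0, 0.043, 0.999, 0.0]
wrist_force: [1.5, 0.7, 3.1]
opening: 0.0
grasp_force: 1.9
```

```bash
python3 f.py;  python3 to.py "(.553,-.016,.274)"
```

```text
t 4.47 tip z 0.0735 F [1.3  1.57 3.88] sd [0.5  0.43 0.5 ]
(.553,-.016,.274) units: [ 0.79 -6.19 -0.92]
t 4.47 [0.5926 0.1671 0.2465] R [[-0.996, 0.086, 0.001], [0.086, 0.996, 0.0], [-0.001, 0.0, -1.0]] F [2.17 0.86 3.55] -0.0012408902223235445
```

>>> send_rows:
  commands:
    - [[0,0,-0.5,0,0,0],[0,0,-0.8,0,0,0],[0.1,-1,0,0,0,0],[0.1,-1,0,0,0,0],[0.2,-1,0,0,0,0],[0.2,-1,0,0,0,0],[0.1,-1,0,0,0,0],[0.1,-1,0,0,0,0]]

```text
time_s: 5.13
eef_pos: [0.5518, -0.0114, 0.2844]
eef_rot: [-0.001, 0.043, 0.999, 0.0]
wrist_force: [1.1, -0.5, -0.0]
opening: 0.003
grasp_force: 0.0
```

>>> send_rows:
  commands:
    - [[0,-0.2,0.4,0,0,0],[0,0,0.4,0,0,0],[0,0,0,0,0,0],[0,0,0,0,0,0]]

```text
time_s: 5.47
eef_pos: [0.5518, -0.0151, 0.2594]
eef_rot: [-0.002, 0.043, 0.999, 0.001]
wrist_force: [0.3, 0.8, 0.0]
opening: 0.006
grasp_force: 0.0
```

```bash
python3 f.py;  python3 to.py "(.553,-.016,.252)"
```

```text
t 5.77 tip z 0.0887 F [-0.18 -0.01  0.21] sd [0.6  0.55 0.6 ]
(.553,-.016,.252) units: [-0.01 -0.02  0.32]
t 5.77 [ 0.5529 -0.0155  0.2617] R [[-0.996, 0.084, 0.001], [0.084, 0.996, -0.0], [-0.001, -0.0, -1.0]] F [-0.32  0.73  0.53] -0.002879774516455126
```

>>> send_rows:
  commands:
    - [[0,0,0.2,0,0,0],[0,0,0.13,0,0,0],[0,0,0,0,0,0],[0,0,0,0,0,0]]

```text
time_s: 6.1
eef_pos: [0.5528, -0.016, 0.2515]
eef_rot: [0.0, 0.043, 0.999, 0.0]
wrist_force: [-0.0, 0.8, 2.4]
opening: -0.002
grasp_force: 1.3
```

```bash
python3 f.py
```

```text
t 6.4 tip z 0.0786 F [0.93 1.76 2.38] sd [0.46 0.34 0.46]
```

>>> send_rows:
  commands:
    - [[0,0,0.1,0,0,0],[0,0,0.07,0,0,0],[0,0,0,0,0,0],[0,0,0,0,0,0]]

```text
time_s: 6.73
eef_pos: [0.5528, -0.0162, 0.2466]
eef_rot: [0.0, 0.043, 0.999, 0.0]
wrist_force: [-0.1, 2.8, 7.2]
opening: -0.001
grasp_force: 3.4
```

```bash
python3 f.py;  python3 to.py "(.555,-.211,.285)"
```

```text
t 7.03 tip z 0.0737 F [0.19 2.19 6.86] sd [0.28 0.38 0.34]
(.555,-.211,.285) units: [-0.63 -6.46 -1.28]
t 7.03 [ 0.5528 -0.0162  0.2467] R [[-0.996, 0.086, 0.001], [0.086, 0.996, -0.0], [-0.001, 0.0, -1.0]] F [0.25 2.47 7.42] -0.0016047134569509996
```

Middle pad: slope about 0.9 N/mm. Next is the right pad. The fingertips stay 30 mm above everything on the way.

>>> send_rows:
  commands:
    - [[0,0,-0.5,0,0,0],[0,0,-0.8,0,0,0],[-0.1,-1,0,0,0,0],[-0.1,-1,0,0,0,0],[-0.1,-1,0,0,0,0],[-0.1,-1,0,0,0,0],[-0.1,-1,0,0,0,0],[-0.1,-1,0,0,0,0]]

```text
time_s: 7.7
eef_pos: [0.5544, -0.1985, 0.2843]
eef_rot: [-0.001, 0.043, 0.999, 0.0]
wrist_force: [0.6, -0.1, 0.6]
opening: -0.005
grasp_force: 0.0
```

>>> send_rows:
  commands:
    - [[0,-0.45,0.3,0,0,0],[0,0,0.4,0,0,0],[0,0,0.1,0,0,0],[0,0,0,0,0,0],[0,0,0,0,0,0]]

```text
time_s: 8.12
eef_pos: [0.5536, -0.2089, 0.2602]
eef_rot: [-0.001, 0.042, 0.999, 0.001]
wrist_force: [-0.3, 0.4, -0.0]
opening: 0.002
grasp_force: 0.0
```

```bash
python3 f.py;  python3 to.py "(.555,-.211,.252)"
```

```text
t 8.42 tip z 0.0888 F [0.01 0.16 0.39] sd [0.45 0.68 0.24]
(.555,-.211,.252) units: [-0.03 -0.03  0.33]
t 8.42 [ 0.5542 -0.21    0.2618] R [[-0.996, 0.085, 0.001], [0.085, 0.996, -0.0], [-0.001, -0.0, -1.0]] F [-0.08 -0.09  0.01] 0.001536944773295748
```

>>> send_rows:
  commands:
    - [[0,0,0.2,0,0,0],[0,0,0.13,0,0,0],[0,0,0,0,0,0],[0,0,0,0,0,0]]

```text
time_s: 8.75
eef_pos: [0.5542, -0.2105, 0.2516]
eef_rot: [0.0, 0.043, 0.999, 0.0]
wrist_force: [1.0, 0.9, 4.2]
opening: 0.001
grasp_force: 1.9
```

```bash
python3 f.py
```

```text
t 9.05 tip z 0.0787 F [1.64 1.1  3.72] sd [0.53 0.29 0.39]
```

>>> send_rows:
  commands:
    - [[0,0,0.1,0,0,0],[0,0,0.07,0,0,0],[0,0,0,0,0,0],[0,0,0,0,0,0]]

```text
time_s: 9.38
eef_pos: [0.5543, -0.2106, 0.2474]
eef_rot: [0.0, 0.043, 0.999, -0.0]
wrist_force: [-0.9, 1.9, 10.7]
opening: -0.001
grasp_force: 5.4
```

```bash
python3 f.py
```

```text
t 9.68 tip z 0.0744 F [-0.33  2.17 10.72] sd [0.23 0.42 0.21]
```

Slopes are about 0.33 N/mm left, 0.9 middle and 1.6 right, so the left stand is the softest. I go over to its ticket, whose hinge is near (0.524, 0.170, 0.029).

>>> send_rows:
  commands:
    - [[0,0,-0.5,0,0,0],[0,0,-0.8,0,0,0],[0.2,1,0,0,0,0],[0.2,1,0,0,0,0],[0.2,1,0,0,0,0],[0.2,1,0,0,0,0],[0.2,1,0,0,0,0],[0.2,1,0,0,0,0]]

```text
time_s: 10.35
eef_pos: [0.5325, -0.0269, 0.2845]
eef_rot: [-0.001, 0.043, 0.999, -0.0]
wrist_force: [0.6, 0.8, 0.7]
opening: 0.001
grasp_force: 0.0
```

>>> send_rows:
  commands:
    - [[0.2,1,0,0,0,0],[0.2,1,0,0,0,0],[0.2,1,0,0,0,0],[0.2,1,0,0,0,0],[0,1,0,0,0,0],[0,1,0,0,0,0],[0,0,0,0,0,0],[0,0,0,0,0,0]]

```text
time_s: 11.02
eef_pos: [0.5243, 0.1544, 0.2845]
eef_rot: [-0.001, 0.041, 0.999, -0.0]
wrist_force: [-0.4, -0.0, -0.9]
opening: 0.003
grasp_force: 0.0
```

```bash
python3 f.py;  python3 to.py "(.530,.171,.250)" "(.528,.171,.239)" "(.515,.172,.230)" "(.5,.172,.206)"
```

```text
t 11.32 tip z 0.1121 F [ 0.25  0.18 -0.4 ] sd [0.47 0.36 0.43]
(.530,.171,.250) units: [-0.11  0.64  1.17]
(.528,.171,.239) units: [-0.04  0.63  1.54]
(.515,.172,.230) units: [0.39 0.63 1.84]
(.5,.172,.206) units: [0.89 0.59 2.64]
t 11.32 [0.5251 0.1522 0.2851] R [[-0.996, 0.087, -0.0], [0.087, 0.996, -0.0], [0.0, -0.0, -1.0]] F [-0.14  0.4   0.23] 0.0008323324155455183
```

>>> send_rows:
  commands:
    - [[-0.1,0.63,0,0,0,0],[0,0,0.5,0,0,0],[0,0,0.5,0,0,0],[0,0,0.3,0,0,0],[0,0,0.2,0,0,0],[0,0,0,0,0,0],[0,0,0,0,0,0]]

```text
time_s: 11.9
eef_pos: [0.5297, 0.1715, 0.2403]
eef_rot: [-0.0, 0.043, 0.999, -0.0]
wrist_force: [0.3, 0.7, 0.7]
opening: -0.002
grasp_force: 0.0
```

```bash
python3 - <<'E'
from h import *
p=imaging.camera("side");cv2.imwrite("pics/s1.png",cv2.resize(p["image"][100:230,190:330],(700,600)))
E
python3 f.py;  python3 to.py "(.515,.172,.230)" "(.5,.172,.206)"
```

```text
t 12.25 tip z 0.0678 F [ 0.28 -0.49  0.35] sd [0.57 0.36 0.45]
(.515,.172,.230) units: [ 0.49 -0.04  0.36]
(.5,.172,.206) units: [ 0.99 -0.08  1.16]
t 12.25 [0.5298 0.1719 0.2408] R [[-0.996, 0.086, 0.001], [0.086, 0.996, 0.0], [-0.001, 0.0, -1.0]] F [-0.45 -0.64 -0.15] 0.00010101777977265465
```

View pics/s1.png

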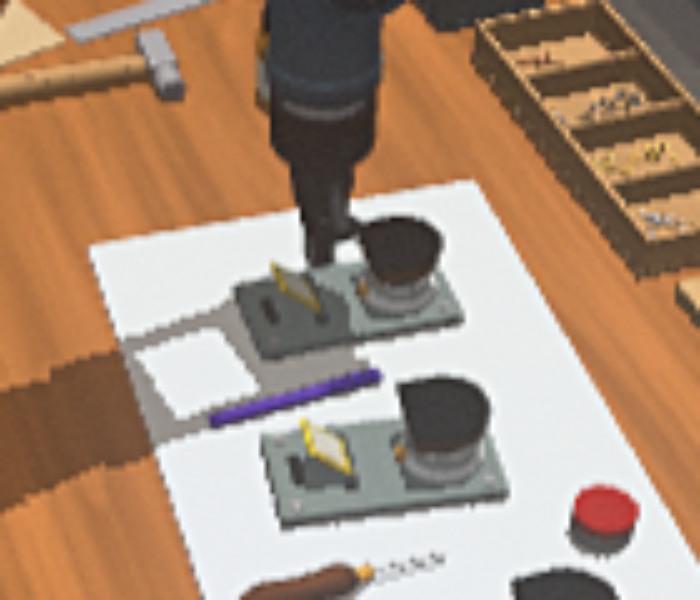

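The crop shows the fingertips in the gap between the raised ticket (295,288) and the pad (400,250), touching neither. Now I push down and over.

>>> send_rows:
  commands:
    - [[0.25,0,0.2,0,0,0],[0.25,0,0.2,0,0,0],[0.15,0,0.2,0,0,0],[0.15,0,0.2,0,0,0],[0.1,0,0.15,0,0,0],[0.1,0,0.1,0,0,0],[0.05,0,0.05,0,0,0],[0,0,0,0,0,0]]

```text
time_s: 12.92
eef_pos: [0.4978, 0.1746, 0.2068]
eef_rot: [-0.0, 0.043, 0.999, -0.0]
wrist_force: [0.0, 0.5, 0.5]
opening: -0.002
grasp_force: 0.0
```

```bash
python3 f.py;  python3 to.py "(.5,.172,.206)"
```

```text
t 13.22 tip z 0.0345 F [0.08 0.1  0.06] sd [0.22 0.18 0.71]
(.5,.172,.206) units: [-0.06 -0.08  0.05]
t 13.22 [0.4985 0.1746 0.2075] R [[-0.996, 0.086, 0.0], [0.086, 0.996, 0.0], [-0.0, 0.0, -1.0]] F [-0.09  0.46 -0.42] -0.0015709122038832359
```

>>> send_rows:
  commands:
    - [[0.03,0,0.06,0,0,0],[0.03,0,0.04,0,0,0],[0,0,0,0,0,0],[0,0,0,0,0,0]]

```text
time_s: 13.55
eef_pos: [0.4977, 0.1747, 0.2062]
eef_rot: [0.002, 0.043, 0.999, 0.0]
wrist_force: [-1.9, -1.0, 12.3]
opening: -0.003
grasp_force: 6.1
```

```bash
python3 f.py
```

```text
t 13.85 tip z 0.0332 F [-1.75 -1.28 12.08] sd [0.38 0.52 0.54]
```

The ticket is firm on its rest at z 0.033 with 12 N on it, so it is flat. I lift straight up, then look.

>>> send_rows:
  commands:
    - [[0,0,-0.3,0,0,0],[0,0,-1,0,0,0],[0,0,-1,0,0,0],[0,0,-1,0,0,0],[0.5,0.5,-1,0,0,0],[1,0.8,-0.5,0,0,0],[1,0.8,0,0,0,0],[1,0.8,0,0,0,0]]

```text
time_s: 14.52
eef_pos: [0.3986, 0.2711, 0.3501]
eef_rot: [0.002, 0.044, 0.999, 0.001]
wrist_force: [0.4, -0.7, -0.3]
opening: -0.002
grasp_force: 0.0
```

>>> send_rows:
  commands:
    - [[0,1,0,0,0,0],[0,1,0,0,0,0],[0,1,0,0,0,0],[0,1,0,0,0,0],[0,1,0,0,0,0],[0,0,0,0,0,0]]

```text
time_s: 15.02
eef_pos: [0.4118, 0.4237, 0.3485]
eef_rot: [0.0, 0.041, 0.999, 0.001]
wrist_force: [-0.3, -0.9, -0.4]
opening: 0.002
grasp_force: 0.0
```

```bash
python3 - <<'E'
from h import *
for n in("top","side"):
    p=imaging.camera(n);Q=cloud(p);d=p["depth"]>0
    hsv=cv2.cvtColor(p["image"],cv2.COLOR_BGR2HSV)
    c=p["image"][110:220,160:365] if n=="top" else p["image"][120:280,190:350]
    cv2.imwrite(f"pics/{n}9.png",cv2.resize(c,None,fx=3.6,fy=3.6))
    for c in((.51,.17),(.474,-.003),(.47,-.204)):
        m=d&(np.hypot(Q[...,0]-c[0],Q[...,1]-c[1])<.04)&(hsv[...,0]>18)&(hsv[...,0]<35)&(hsv[...,1]>80)
        z=Q[m];print(n,len(z),z[:,2].max().round(3) if len(z) else None)
    if n=="top":
        S=Q[d]
        for c in((.56,.175),(.515,-.012),(.51,-.21)):
            s=S[(np.hypot(S[:,0]-c[0],S[:,1]-c[1])<.105)&(abs(S[:,1]-c[1])<.075)]
            pd=s[s[:,2]>.072];b=s[(s[:,2]>.016)&(s[:,2]<.03)]
            r=cv2.minAreaRect(b[:,:2].astype(np.float32));print(pd.mean(0).round(4),np.round(r[0],3),round(r[2],1))
E
```

```text
top 63 0.038
top 59 0.068
top 69 0.065
[0.5931 0.1661 0.078 ] [0.553 0.168] 86.9
[ 0.5517 -0.0154  0.0779] [ 0.512 -0.009] 80.6
[ 0.5537 -0.2093  0.078 ] [ 0.514 -0.207] 85.7
side 40 0.038
side 30 0.07
side 44 0.063
```

View pics/side9.png

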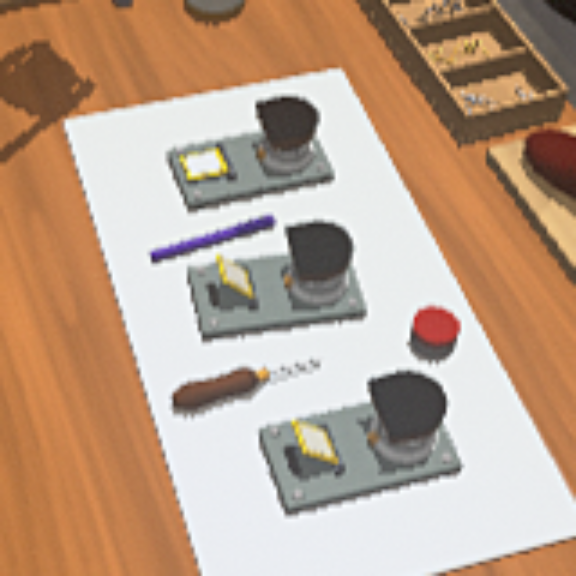

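The picture shows the left ticket lying flat (205,163) and the other two still up (235,277 and 315,440). The stands have not moved.

```bash
python3 -c "
from bench import ctrl;print(ctrl.hand_in())"
```

```text
the job is handed in; nothing more can be done
None
```

I pressed the three pads from left to right; the left spring was the softest (about 0.3 N/mm, against 0.9 and 1.6), so I pushed its ticket flat, left the other two up with the stands unmoved, and handed the job in at about 15 s.

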